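# Run the cover's joint with a blade key and unlock the cover

### The job

Take the orange blade key from its wooden stand and, with its blade down in the joint round the aluminium cover, run it lightly and slowly (2 to 4 cm a second) along the joint from the green dot, round the bend, to the red dot, to make sure nothing is stuck in it. Then use the same blade in the brass fastener's slot to turn it anticlockwise a full quarter turn to its stop, and hang the key upright in its stand again. Keep your fingers off the fastener, and leave the jar, glue bottle, tape roll and oil can as they stand.

Things in the scene. Friction and masses are not known exactly. Their poses are not given: they have to be found in the camera images.
- service_box: Blue box fixed to the table, 145 (x) x 175 (y) x 40 mm high; origin under its centre, z up. Flush in its top lies a light grey cover, its -x,-y corner clipped at 45 degrees; round it runs an open joint 9 mm wide, 9 mm deep, with upright sides and a flat black floor. A green dot on the frame marks the start of the seam, a red dot its end. A tall green carton stands off its -y side.
- seam_bend (a point): Point on the middle line of the joint, at the height of the box's top (40 mm over the table), where the near leg (along the box's y) meets the clipped corner's leg (45 degrees, toward the box's +x,-y). In the box's frame (-54, -19, 40) mm.
- slot (a point): Point on the axis of the slotted quarter-turn fastener, at the top of its brass head (47 mm over the table). The head is a disc 32 mm in diameter standing 7 mm proud of the cover; a straight slot 4.8 mm wide, open at both ends, crosses it through the centre, 7 mm deep down to the cover. The axes of this point turn with the head: its x axis lies along the slot. In the box's frame (14, 0, 47) mm.
- fastener (a joint): Angle of the fastener in rad, growing anticlockwise seen from above. 0: locked, slot along the box's x. 1.571: unlocked against its stop, slot along the box's y. Starts between 0 and 0.2. It turns with a light friction of 0.03 N m and stays where it is left. The blade has about 0.3 rad of play in the slot either way before the head follows.
- blade_key: Blade key, 90 g, 122 mm long, standing upright in its stand; origin at the middle of the blade's lower edge, z up along the tool. Blade 8 mm wide (along its x) and 2.5 mm thick (along its y), 16 mm long; above it a round shank 9 mm thick up to z = 50 mm, a square dark steel guard 34 x 34 x 4 mm (z = 50 to 54 mm), and an orange square handle 18 x 18 mm (sides along x and y) from z = 54 to 122 mm.
- key_tip (a point): The middle of the blade's lower edge (the key's origin).
- key_grip (a point): On the key's axis at z = 98 mm, the middle of the upper handle, a good height to grip.
- key_stand: Wooden block 64 x 64 x 64 mm fixed to the table, origin at the centre of its underside, with a square hole 20 x 20 mm through its middle. The key's shank hangs in the hole with the guard resting flat on the block's top, so that the key's tip is 14 mm above the table.
- stand_mouth (a point): Centre of the stand's hole at its top, 64 mm above the table.
- pin_jar: Bystander: clear jar with a teal lid, 56 mm across, 74 mm tall; origin under its centre.
- glue_bottle: Bystander: white bottle with an orange spout, 44 mm across, 148 mm tall; origin under its centre.
- black_tape: Bystander: roll of black tape lying flat, 59 x 57 x 19 mm; origin under its centre.
- oil_can: Bystander: green oil can with a bent spout, 110 x 66 x 137 mm; origin under its centre.
- seam_0 (a point): Point 0 of 0 to 7 on the middle line of the joint at the height of the box's top, beside the green dot (start); points are 18 mm apart. In the box's frame (-54, 46, 40) mm.
- seam_1 (a point): Point 1 of 0 to 7 on the middle line of the joint at the height of the box's top, on the near leg; points are 18 mm apart. In the box's frame (-54, 28, 40) mm.
- seam_2 (a point): Point 2 of 0 to 7 on the middle line of the joint at the height of the box's top, on the near leg; points are 18 mm apart. In the box's frame (-54, 9, 40) mm.
- seam_3 (a point): Point 3 of 0 to 7 on the middle line of the joint at the height of the box's top, on the near leg; points are 18 mm apart. In the box's frame (-54, -9, 40) mm.
- seam_4 (a point): Point 4 of 0 to 7 on the middle line of the joint at the height of the box's top, on the clipped leg; points are 18 mm apart. In the box's frame (-48, -25, 40) mm.
- seam_5 (a point): Point 5 of 0 to 7 on the middle line of the joint at the height of the box's top, on the clipped leg; points are 18 mm apart. In the box's frame (-35, -38, 40) mm.
- seam_6 (a point): Point 6 of 0 to 7 on the middle line of the joint at the height of the box's top, on the clipped leg; points are 18 mm apart. In the box's frame (-22, -51, 40) mm.
- seam_7 (a point): Point 7 of 0 to 7 on the middle line of the joint at the height of the box's top, beside the red dot (end); points are 18 mm apart. In the box's frame (-9, -64, 40) mm.
Not all that is in view belongs to the job. Several things have the shape of the key_stand; the one meant has the colours described above.

How it is judged:
On the way, in this order (a step that is already met when the one before it is completed fails the run):
1. the blade tip is in the joint (1 mm or more below the surface) within 6 mm of seam_0, seen from above (horizontal distance between key_tip and seam_0 below 0.006 m and z of key_tip in the frame of service_box below 0.039 m), for 0.04 s.
2. the blade tip is in the joint (1 mm or more below the surface) within 6 mm of seam_1, seen from above (horizontal distance between key_tip and seam_1 below 0.006 m and z of key_tip in the frame of service_box below 0.039 m), for 0.04 s.
3. the blade tip is in the joint (1 mm or more below the surface) within 6 mm of seam_2, seen from above (horizontal distance between key_tip and seam_2 below 0.006 m and z of key_tip in the frame of service_box below 0.039 m), for 0.04 s.
4. the blade tip is in the joint (1 mm or more below the surface) within 6 mm of seam_3, seen from above (horizontal distance between key_tip and seam_3 below 0.006 m and z of key_tip in the frame of service_box below 0.039 m), for 0.04 s.
5. the blade tip is in the joint (1 mm or more below the surface) within 6 mm of seam_4, seen from above (horizontal distance between key_tip and seam_4 below 0.006 m and z of key_tip in the frame of service_box below 0.039 m), for 0.04 s.
6. the blade tip is in the joint (1 mm or more below the surface) within 6 mm of seam_5, seen from above (horizontal distance between key_tip and seam_5 below 0.006 m and z of key_tip in the frame of service_box below 0.039 m), for 0.04 s.
7. the blade tip is in the joint (1 mm or more below the surface) within 6 mm of seam_6, seen from above (horizontal distance between key_tip and seam_6 below 0.006 m and z of key_tip in the frame of service_box below 0.039 m), for 0.04 s.
8. the blade tip is in the joint (1 mm or more below the surface) within 6 mm of seam_7, seen from above (horizontal distance between key_tip and seam_7 below 0.006 m and z of key_tip in the frame of service_box below 0.039 m), for 0.04 s.
9. the blade is in the fastener's slot: tip within 5 mm of its axis and 2 mm or more below the top of the head (horizontal distance between key_tip and slot below 0.005 m and z of key_tip in the frame of service_box below 0.045 m), for 0.1 s.
10. the fastener is turned anticlockwise to at least 1.2 rad, the blade still in its slot (value of joint fastener above 1.2 rad and horizontal distance between key_tip and slot below 0.005 m and z of key_tip in the frame of service_box below 0.047 m), for 0.1 s.
At the end, for the whole second after the job is handed in: The fastener stands at 1.2 rad or more of its 1.571 rad quarter turn; the key hangs upright (within 0.1 rad) and still in the stand, its axis within 10 mm of the hole's centre and its guard down on the block (tip 10 to 18 mm above the table) (value of joint fastener above 1.2 rad and horizontal distance between blade_key and stand_mouth below 0.01 m and angle between blade_key's own z axis and vertical below 0.1 rad and z of key_tip in the frame of key_stand between 0.01 and 0.018 m and linear speed of blade_key below 0.02 m/s); the robot touches nothing.
It fails at once if the key moves faster than 0.12 m/s while its blade is in the joint (z of key_tip in the frame of service_box below 0.039 m and x of key_tip in the frame of service_box between -0.06 and 0.06 m and y of key_tip in the frame of service_box between -0.075 and 0.075 m and linear speed of blade_key above 0.12 m/s).
It fails at once if the key is pressed on the box or the fastener with more than 40 N (contact force between blade_key and service_box above 40 N or contact force between blade_key and fastener above 40 N).
It fails at once if the fingers touch the fastener (contact force between the fingers and fastener above 0.5 N).
It fails at once if the pin jar, glue bottle, tape roll or oil can is moved more than 20 mm or tipped (distance of any of pin_jar, glue_bottle, black_tape, oil_can from where it was at the start of the episode above 0.02 m or angle between any of pin_jar, glue_bottle, black_tape, oil_can's own z axis and vertical above 0.3 rad).
It also fails if it takes over 67 s, if anything falls off the work surface, if the arm or the gripper's body presses on something with over 40 N, if the wrist force passes 120 N, or if a joint passes its speed limit or range.

### The arm

A 7-joint arm with a two-finger parallel gripper is mounted at the origin on the work surface; the furniture and walls round the work are solid. World frame = base frame: x ahead of the robot, y to its left, z up, the work surface at z = 0. Lengths are in m, angles in rad, forces in N, time in s.
With the tool pointing down it reaches from about 0.35 to 0.775 m from the base axis. Payload 3.1 kg.
Tool frame: the origin (TCP) lies on the centre line of the jaws, within the pads' length; the fingertips stand manip.tcp_to_tips ahead of it and the grasp point (between the pads) is the TCP (manip.tcp_to_tips is the distance from the TCP to the fingertips, in m); z points along the fingers, y is the line along which they close (so a half turn about z gives the same grasp; the last joint's range is limited). The gripper opens to 85 mm and grips with 20 to 120 N. Pads are 22 mm wide; open, the fingers measure 114 mm over their backs; the gripper's body (76 mm by 85 mm) begins 54 mm behind the grasp point. The pads swing forward as they close: fully open they stand 13 mm farther back than shut.
Start: joints at [-1.198, 0.311, 0.014, 1.512, -0.004, 1.319, -0.027], TCP at [0.222, 0.503, 0.25] pointing down, gripper open.
Joint ranges: [-2.7, 2.7], [-0.3, 1.91], [-1.27, 1.3], [0.12, 2.57], [-1.44, 4.58], [0.2, 2.03], [-3.05, 3.05]. Speed limits (rad/s): [2.79, 2.79, 3.14, 3.14, 3.14, 3.14, 3.14].

### API

Orientations are given as a unit quaternion [w, x, y, z].
In Python, from plant import sensors, eyes, order, models, manip gives the robot as it stands. The module is installed in compiled form; this text tells all that it offers.
- The arm moves only by the tool drive_tool, never from a script. Its argument "targets" is a list of rows, each a list of 3 entries, a list of its own where there are three numbers: the turn, a rotation vector about the tool's x, y, z in rad, then the shift along the tool's x, y, z in cm, then the finger opening in cm, from 0 to 8.54. A call has 1 to 5 rows; each row is the pose to reach, as a shift and turn from the pose commanded when the call began, along the tool's axes at that moment; what a row does not reach only later rows make up. A row lasts 1/8 s, in which the tool goes at most 62.5 mm and 10.7 degrees, less where a joint would pass 70% of its speed; a pose out of reach is approached as far as the arm can. A call with a gripper value outside its range is refused whole. The fingers move at their own pace and stop on an object; "newtons" is the grip in N (left out, the last holds). Time passes only in rows, so rows that repeat a pose let the fingers close. It gives the time, the measured TCP pose, the force, the opening and the grip force at its end, in the units of the state.
- sensors.state(): the state, without advancing time (a new reading comes with each control period).
- eyes.capture(name): name is "scene" or "top" or "wrist"; returns the picture (400x640x3 uint8, red, green, blue); there is no depth.
- eyes.camera_params(name): a dict with "camera_matrix" (3x3 intrinsics, pixels), "extrinsics" (4x4, takes a point from camera to world coordinates); the wrist camera has in their place "tool_from_camera" (4x4, takes a point from camera to tool coordinates, whose origin is the TCP and whose axes are the flange's). Camera axes: x right, y up, looking along -z (the intrinsics and any distortion apply to the point x, -y, -z); pixel columns grow to the right and rows downward; lengths in m; the calibration is good to about 2 mm. A picture is of the moment at which its call begins: read the wrist's pose just before it. camera_params takes no time and is no camera call.
- order.job_done(): hands the job in; it is judged then, once.
Trained networks look in the newest picture that a camera, given by its name, has taken for a name from the list of things; names that differ only in an ending like _2 or _b are one class to them, and where a whole thing is asked for, a point or a joint stands for the part that bears it (a point fixed in the world has none). Each returns a list of dicts, best first, with "p" (0 to 1); they miss things now and then, are a little off and sometimes report something else, mostly with a low value. They report only what shows in the picture. A call takes as long as a camera call. They do not tell look-alikes from the thing itself.
- models.find_in(camera, thing): "uv" ([column, row] in pixels, amid what is visible of it).
The state is a dict: "t": time; "joints": joint angles; "dq": joint speeds; "joint_efforts": joint torques, N m; "tcp_pos": TCP position; "eef_rot": TCP orientation; "wrist_force": force on the tool from outside, world axes, zero at the start; "torque": the same for the moment, N m; "grip_width": opening from 0.0 (shut) to 1.0 (fully open); "grasp_force": force on a finger pad.
Only numpy, scipy, OpenCV 4.12 (cv2) and the standard library are available. Lean on these libraries where they do the work, as an engineer would, in place of code of your own. Each camera call takes 0.05 s, during which the arm holds its last target. There are 200 camera calls.

## Working session

There is one attempt and no reset: what is moved stays moved. The work goes in short steps, Python scripts to look and compute and a tool call to move; the robot and the scene stay as the last step left them, time stands still between calls to the robot, and variables do not carry over. Pictures are saved under pics/ and viewed, at most 10 in all, crops included, and the job is handed in when it is done.

Besides the shell and the picture viewer there is one more tool, called after "Call:" by a JSON object that holds its "api" and its "payload". drive_tool: Moves the arm, as the interface text tells. Its arguments: {"type":"object","properties":{"targets":{"type":"array","items":{"type":"array"}},"newtons":{"type":"number"}},"required":["targets"]}

```bash
mkdir -p pics
python3 - <<'E'
from plant import sensors, eyes, models, manip
import cv2,numpy as np
s=sensors.state(); print(s['t'],s['tcp_pos'],s['eef_rot'],s['grip_width'],manip.tcp_to_tips)
for c in ['top','scene']:
    im=eyes.capture(c); cv2.imwrite(f'pics/{c}0.png',im[:,:,::-1])
    p=eyes.camera_params(c); print(c,np.round(p['camera_matrix'],1).tolist(),np.round(p['extrinsics'],4).tolist(),[k for k in p])
    for n in ['service_box','blade_key','key_stand','slot','seam_0','seam_7','seam_bend','key_grip','stand_mouth']:
        try: print(n,[(np.round(d['uv'],1).tolist(),round(d['p'],2)) for d in models.find_in(c,n)])
        except Exception as e: print(n,e)
print({k:np.round(v,4).tolist() if not isinstance(v,str) else v for k,v in eyes.camera_params('wrist').items()})
E
```

```text
0.0 [0.22137693 0.50272736 0.24921507] [-1.92846979e-04  2.05869714e-01  9.78578694e-01 -1.16774806e-03] 0.9972068506528573 0.019
top [[492.7, 0.0, 317.6], [0.0, 492.7, 193.7], [0.0, 0.0, 1.0]] [[-0.0258, 0.9892, -0.1445, 0.3281], [-0.9994, -0.0286, -0.017, -0.0476], [-0.0209, 0.1439, 0.9894, 1.2126], [0.0, 0.0, 0.0, 1.0]] ['camera_matrix', 'extrinsics']
service_box [([351.7, 195.1], 0.59), ([210.5, 241.3], 0.4)]
blade_key [([206.3, 242.8], 0.57)]
key_stand [([362.4, 265.6], 0.68), ([245.5, 178.9], 0.62), ([217.9, 247.9], 0.58)]
slot [([353.2, 186.4], 0.61)]
seam_0 [([354.7, 197.8], 0.82)]
seam_7 [([354.7, 197.8], 0.82)]
seam_bend [([351.2, 196.0], 0.89)]
key_grip [([210.9, 242.0], 0.68)]
stand_mouth [([358.9, 263.6], 0.91), ([218.7, 243.1], 0.7)]
scene [[462.1, 0.0, 327.5], [0.0, 462.1, 199.8], [0.0, 0.0, 1.0]] [[0.5417, 0.7484, -0.3827, 0.0795], [-0.8405, 0.4754, -0.26, -0.3176], [-0.0127, 0.4625, 0.8865, 1.0409], [0.0, 0.0, 0.0, 1.0]] ['camera_matrix', 'extrinsics']
service_box [([356.9, 222.1], 0.88)]
blade_key []
key_stand [([222.4, 194.8], 0.89), ([356.3, 222.8], 0.61), ([385.8, 296.7], 0.59), ([316.4, 279.6], 0.57), ([210.4, 179.9], 0.42)]
slot [([356.8, 216.1], 0.59)]
seam_0 [([351.8, 224.1], 0.77)]
seam_7 [([351.8, 224.1], 0.77)]
seam_bend [([351.6, 221.0], 0.86)]
key_grip [([212.4, 183.7], 0.86), ([357.5, 223.6], 0.72), ([220.0, 189.6], 0.57)]
stand_mouth [([219.8, 192.3], 0.79), ([318.5, 278.5], 0.7)]
{'camera_matrix': [[330.9335, 0.0, 315.3386], [0.0, 330.9335, 206.3344], [0.0, 0.0, 1.0]], 'tool_from_camera': [[0.0008, 0.947, 0.3213, 0.082], [1.0, -0.0008, -0.0002, -0.0006], [0.0001, 0.3213, -0.947, -0.1248], [0.0, 0.0, 0.0, 1.0]]}
```

Run:
```python
import cv2
im=cv2.imread('pics/top0.png'); cv2.imwrite('pics/top0c.png',cv2.resize(im[110:335,150:450],(800,600),interpolation=cv2.INTER_CUBIC))
```

```text
(no output)
```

View pics/top0c.png

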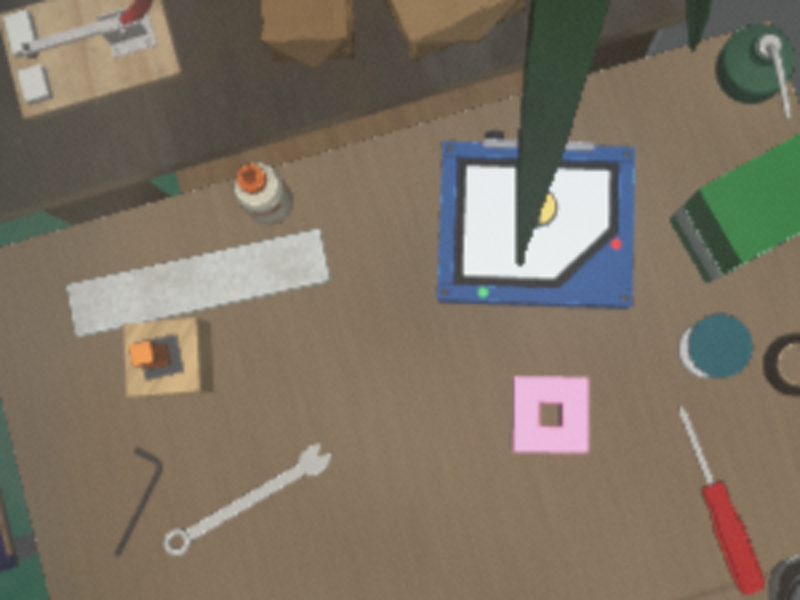

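View pics/scene0.png

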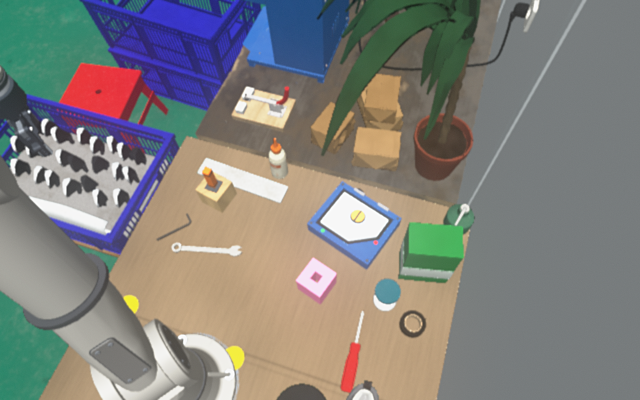

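The top picture shows the wooden stand with the orange key at about (211,244), the box at (351,194), and a decoy pink stand at (357,265). A plant leaf hangs across the cover. In the scene picture the green carton, jar and tape lie on the box's -y side, and the bottle lies between the stand and the box.

```bash
cat > h.py <<'E'
import numpy as np,cv2
from plant import sensors,eyes,models,manip
from scipy.spatial.transform import Rotation as R
def pose():
    s=sensors.state(); q=s['eef_rot']; T=np.eye(4); T[:3,:3]=R.from_quat([q[1],q[2],q[3],q[0]]).as_matrix(); T[:3,3]=s['tcp_pos']; return T
def cam(c):
    p=eyes.camera_params(c); K=np.array(p['camera_matrix'])
    return K,(pose()@np.array(p['tool_from_camera']) if c=='wrist' else np.array(p['extrinsics']))
def ray(KE,uv):
    K,E=KE; d=np.array([(uv[0]-K[0,2])/K[0,0],-(uv[1]-K[1,2])/K[1,1],-1.]); return E[:3,3],E[:3,:3]@d
def at(KE,uv,z):
    o,d=ray(KE,uv); return o+d*(z-o[2])/d[2]
def proj(KE,P):
    K,E=KE; p=(np.linalg.inv(E)@np.append(P,1))[:3]; return np.array([K[0,2]+K[0,0]*p[0]/-p[2],K[1,2]+K[1,1]*p[1]/p[2]])
def tri(A,ua,B,ub):
    o,d=ray(A,ua);p,e=ray(B,ub); t=np.linalg.lstsq(np.c_[d,-e],p-o,rcond=None)[0]; a=o+d*t[0];b=p+e*t[1]; return (a+b)/2,np.linalg.norm(a-b)
def blobs(im,lo,hi,amin=5):
    m=cv2.inRange(cv2.cvtColor(im,cv2.COLOR_BGR2HSV),lo,hi); n,l,s,c=cv2.connectedComponentsWithStats(m)
    return [(s[i,4],c[i],m*0+(l==i).astype(np.uint8)) for i in range(1,n) if s[i,4]>=amin]
E
python3 - <<'E'
from h import *
np.set_printoptions(precision=4,suppress=True)
A,B=cam('top'),cam('scene')
for nm,KE,box,wood in [('top',A,(300,150,410,240),(190,220,240,265)),('scene',B,(300,175,410,270),(190,160,240,215))]:
    im=cv2.imread(f'pics/{nm}0.png')
    def sub(b): return im[b[1]:b[3],b[0]:b[2]],np.array(b[:2])
    I,o=sub(box)
    for n,lo,hi in [('blue',(100,120,40),(125,255,255)),('green',(45,80,100),(80,255,255)),('red',(165,110,100),(180,255,255)),('brass',(20,70,120),(32,255,255))]:
        for a,c,m in blobs(I,lo,hi,4):
            print(nm,n,a,c+o,at(KE,c+o,.047 if n=='brass' else .04))
            if n=='blue' and a>200:
                q=cv2.minAreaRect(np.argwhere(m)[:,::-1].astype(np.float32)); print([at(KE,p+o,.04)[:2] for p in cv2.boxPoints(q)])
    I,o=sub(wood)
    for n,lo,hi in [('orange',(5,150,120),(14,255,255))]:
        for a,c,m in blobs(I,lo,hi,4): print(nm,n,a,c+o,at(KE,c+o,.132))
c=lambda x,y:(150+x*.375,110+y*.375)
print('wood corners z.064',[at(A,c(*p),.064)[:2] for p in [(125,325),(187,320),(201,388),(127,397)]])
print('handle top',at(A,c(141,353),.132),'stand ctr',at(A,c(161,358),.064))
print('leaf',tri(A,c(520,265),B,(325,182)))
for z in (.1,.3,.5,.7): print(z,proj(B,at(A,c(520,265),z)))
E
```

```text
top blue 290 [321.4897 183.6379] [ 0.5235 -0.0375  0.04  ]
[array([0.4736, 0.0241]), array([ 0.5932, -0.0439]), array([ 0.5641, -0.0927]), array([ 0.4454, -0.0244])]
top blue 722 [372.2078 204.3601] [ 0.4697 -0.1574  0.04  ]
[array([ 0.566 , -0.0665]), array([ 0.5622, -0.1946]), array([ 0.4242, -0.1882]), array([ 0.4277, -0.0623])]
top blue 41 [323.1951 219.4146] [ 0.4369 -0.0392  0.04  ]
top green 9 [330.6667 219.1111] [ 0.4371 -0.057   0.04  ]
top red 9 [380.5556 200.7778] [ 0.4778 -0.1777  0.04  ]
top brass 45 [354.8    188.3111] [ 0.5087 -0.1168  0.047 ]
top orange 59 [202.8305 242.1525] [0.3856 0.2258 0.132 ]
scene blue 1021 [359.7649 227.24  ] [ 0.4909 -0.1284  0.04  ]
[array([ 0.433, -0.02 ]), array([ 0.5805, -0.0155]), array([ 0.5615, -0.1985]), array([ 0.4215, -0.1941])]
scene blue 51 [329.8039 235.7451] [ 0.4344 -0.0803  0.04  ]
scene blue 11 [339.8182 243.0909] [ 0.4313 -0.11    0.04  ]
scene green 104 [408.0288 249.0192] [ 0.5035 -0.2506  0.04  ]
scene green 10 [322.5 230. ] [ 0.4375 -0.0578  0.04  ]
scene red 11 [375.1818 242.    ] [ 0.4779 -0.178   0.04  ]
scene brass 107 [357.4953 215.729 ] [ 0.5108 -0.1097  0.047 ]
scene orange 65 [208.7077 178.8308] [0.3718 0.2068 0.132 ]
wood corners z.064 [array([0.4136, 0.2572]), array([0.4165, 0.2025]), array([0.3569, 0.1901]), array([0.3508, 0.2548])]
handle top [0.3851 0.2257 0.132 ] stand ctr [0.3839 0.2252 0.064 ]
leaf (array([ 0.4278, -0.08  ,  0.305 ]), np.float64(0.005681507811575662))
0.1 [337.5312 220.9105]
0.3 [328.2989 182.4728]
0.5 [313.9862 122.8833]
0.7 [288.8077  18.0549]
```

```bash
cat >> h.py <<'E'
def Rt(psi): # tool down, tool x at world angle psi (deg)
    a=np.radians(psi); x=np.array([np.cos(a),np.sin(a),0]); z=np.array([0,0,-1.]); return np.c_[x,np.cross(z,x),z]
def go(*tg,T=None):
    T=pose() if T is None else T
    for p,psi in tg:
        r=R.from_matrix(T[:3,:3].T@Rt(psi)).as_rotvec(); d=T[:3,:3].T@(np.array(p)-T[:3,3])*100
        print('turn',np.round(r,3).tolist(),'shift',np.round(d,2).tolist())
def psi():
    x=pose()[:3,0]; return np.degrees(np.arctan2(x[1],x[0]))
E
python3 - <<'E'
from h import *
np.set_printoptions(precision=4,suppress=True)
A,B=cam('top'),cam('scene')
c=lambda x,y:(150+x*.375,110+y*.375)
print('carton base',at(A,c(672,215),0),at(A,c(708,282),0)); 
for z in (.1,.15,.2,.25): print(z,at(A,c(700,190),z),at(A,c(738,275),z),'scene',at(B,(408,224),z),at(B,(405,250),z))
print('jar',at(A,c(722,345),.074),'glue',at(A,c(250,178),.148))
print(psi()); go(([.385,.226,.27],180))
im=cv2.imread('pics/scene0.png'); cv2.imwrite('pics/scene0c.png',cv2.resize(im[60:300,280:480],(500,600),interpolation=cv2.INTER_CUBIC))
E
```

```text
carton base [ 0.5068 -0.2363  0.    ] [ 0.4433 -0.2662  0.    ]
0.1 [ 0.513  -0.2457  0.1   ] [ 0.4391 -0.2738  0.1   ] scene [ 0.5307 -0.2263  0.1   ] [ 0.4725 -0.2502  0.1   ]
0.15 [ 0.5047 -0.2368  0.15  ] [ 0.4341 -0.2637  0.15  ] scene [ 0.5067 -0.2312  0.15  ] [ 0.4516 -0.2538  0.15  ]
0.2 [ 0.4963 -0.2279  0.2   ] [ 0.4291 -0.2535  0.2   ] scene [ 0.4828 -0.236   0.2   ] [ 0.4307 -0.2574  0.2   ]
0.25 [ 0.488 -0.219  0.25 ] [ 0.4241 -0.2433  0.25  ] scene [ 0.4588 -0.2409  0.25  ] [ 0.4099 -0.261   0.25  ]
jar [ 0.3816 -0.2619  0.074 ] glue [0.5259 0.1323 0.148 ]
156.23943674465374
turn [0.0, 0.0, -0.415] shift [-26.13, -18.81, -1.97]
```

View pics/scene0c.png

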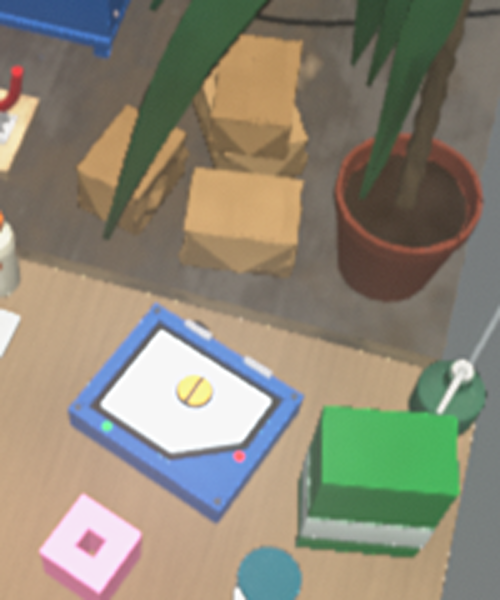

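The leaf tip is at about (322,155) in the scene picture, so it is roughly 0.39 m high. The slot in the brass head shows at (358,217), and the carton is about 0.15 m tall. I'll move over the stand.

Call:
{"api": "drive_tool", "payload": {"targets": [[[0,0,-0.14],[-5,-3.6,0],8.5],[[0,0,-0.28],[-10,-7.2,-0.5],8.5],[[0,0,-0.415],[-15,-10.8,-1],8.5],[[0,0,-0.415],[-20,-14.4,-1.5],8.5],[[0,0,-0.415],[-25,-18,-2],8.5]]}}

```text
t: 1.62
tcp_pos: [0.3788, 0.2361, 0.2708]
eef_rot: [0.001, -0.0, 1.0, 0.0]
wrist_force: [-0.0, 0.3, 0.3]
grip_width: 0.996
grasp_force: 0.0
```

Call:
{"api": "drive_tool", "payload": {"targets": [[[0,0,0],[-1.4,0.2,0],5],[[0,0,0],[-1.4,0.2,0],5]]}}

```text
t: 1.88
tcp_pos: [0.3924, 0.2404, 0.2703]
eef_rot: [0.0, 0.0, 1.0, 0.0]
wrist_force: [-0.6, 0.9, -0.1]
grip_width: 0.603
grasp_force: 0.0
```

Run:
```python
from h import *
np.set_printoptions(precision=4,suppress=True)
s=sensors.state(); print(s['t'],s['tcp_pos'],psi(),s['joints'])
KE=cam('wrist'); im=eyes.capture('wrist'); im=im[:,:,::-1].copy(); cv2.imwrite('pics/w1.png',im)
for n in ['key_grip','key_stand','blade_key']: print(n,[(np.round(d['uv'],1).tolist(),round(d['p'],2)) for d in models.find_in('wrist',n)])
print(proj(KE,[.384,.226,.136]),proj(KE,[.384,.226,.064]))
```

```text
1.875 [0.3924 0.2404 0.2703] 179.94880161748114 [-0.7474  0.1127  0.1788  1.7107 -0.0214  1.3195  1.0055]
key_grip [([297.9, 179.9], 0.77), ([58.0, 257.0], 0.68), ([224.8, 274.1], 0.27)]
key_stand [([303.5, 157.5], 0.92), ([16.4, 120.6], 0.92), ([55.2, 258.2], 0.26)]
blade_key [([299.5, 177.5], 0.8)]
[298.5611 190.0716] [301.9138 170.6692]
```

View pics/w1.png

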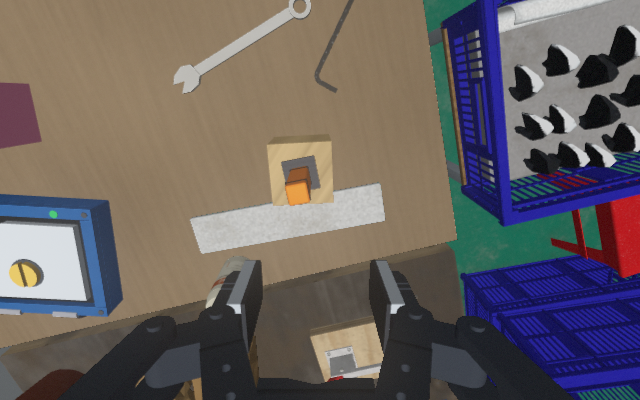

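The wrist picture shows the stand at (300,170), with the handle top at (298,192) and the guard slightly turned. The box with its brass head is at the far left, at (25,273).

Run:
```python
from h import *
np.set_printoptions(precision=4,suppress=True)
KE=cam('wrist'); im=cv2.imread('pics/w1.png'); h=cv2.cvtColor(im,cv2.COLOR_BGR2HSV)
sub=im[130:210,262:340]; o=np.array([262,130])
for lo,hi,n in [((5,150,190),(16,255,255),'top')]:
    for a,c,m in blobs(sub,lo,hi,30):
        q=cv2.boxPoints(cv2.minAreaRect(np.argwhere(m)[:,::-1].astype(np.float32)))+o
        W=np.array([at(KE,p,.136)[:2] for p in q]); e=np.diff(np.r_[W,W[:1]],axis=0)
        print(n,a,c+o,at(KE,c+o,.136),np.linalg.norm(e,axis=1),np.degrees(np.arctan2(e[:,1],e[:,0]))%90)
big=cv2.resize(sub,None,fx=7,fy=7,interpolation=cv2.INTER_CUBIC); cv2.imwrite('pics/w1c.png',big)
```

```text
top 321 [297.0779 194.8972] [0.3861 0.2257 0.136 ] [0.0172 0.017  0.0175 0.0171] [11.9013 10.7393 12.1387  9.5775]
```

View pics/w1c.png

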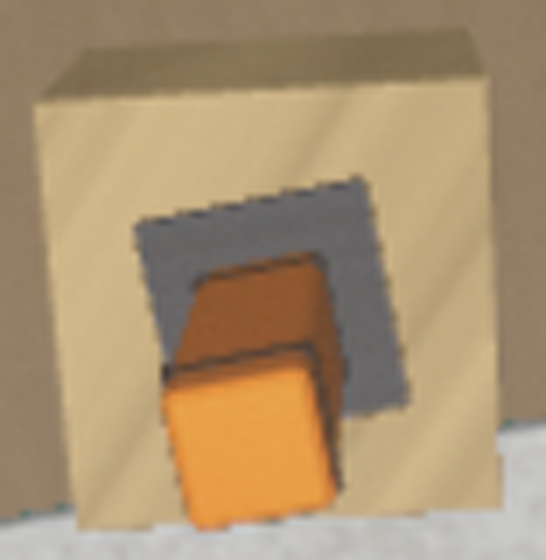

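Call:
{"api": "drive_tool", "payload": {"targets": [[[0,0,-0.175],[0.64,-1.47,2],5],[[0,0,-0.175],[0.64,-1.47,6],5],[[0,0,-0.175],[0.64,-1.47,10],5],[[0,0,-0.175],[0.64,-1.47,10],5]]}}

```text
t: 2.58
tcp_pos: [0.3823, 0.2247, 0.1677]
eef_rot: [-0.004, -0.089, 0.996, -0.002]
wrist_force: [-0.5, 1.0, 0.9]
grip_width: 0.584
grasp_force: 0.0
```

Run:
```python
from h import *
np.set_printoptions(precision=4,suppress=True)
print(pose()[:3,3],psi()); go(([.386,.2257,.112],190))
T=np.eye(4);T[:3,:3]=Rt(180);T[:3,3]=[.3924,.2404,.2703]
p=eyes.camera_params('wrist'); KE=(np.array(p['camera_matrix']),T@np.array(p['tool_from_camera']))
W=[at(KE,(262+x/7,130+y/7),.064) for x,y in [(37,100),(487,78),(500,510),(75,530)]]; print(np.array(W),np.mean(W,0))
G=[at(KE,(262+x/7,130+y/7),.068) for x,y in [(135,222),(362,178),(408,402)]]; print('guard',(G[0]+G[2])/2)
```

```text
[0.3823 0.2247 0.1677] -169.82154540438688
turn [-0.003, -0.007, 0.003] shift [-0.42, 0.05, 5.57]
[[0.3572 0.1917 0.064 ]
 [0.3541 0.2555 0.064 ]
 [0.4184 0.2585 0.064 ]
 [0.4216 0.1945 0.064 ]] [0.3878 0.2251 0.064 ]
guard [0.3872 0.225  0.068 ]
```

Call:
{"api": "drive_tool", "payload": {"targets": [[[0,0,0],[-0.4,0.05,3],5],[[0,0,0],[-0.42,0.05,5.57],5],[[0,0,0],[-0.42,0.05,5.57],5],[[0,0,0],[-0.42,0.05,5.57],1],[[0,0,0],[-0.42,0.05,5.57],1]], "newtons": 70}}

```text
t: 3.2
tcp_pos: [0.3907, 0.2273, 0.1163]
eef_rot: [0.002, -0.088, 0.996, 0.001]
wrist_force: [1.3, 0.6, 2.8]
grip_width: 0.204
grasp_force: 68.0
```

Call:
{"api": "drive_tool", "payload": {"targets": [[[0,0,0],[0,0,0],1],[[0,0,0],[0,0,0],1],[[0,0,0],[0,0,0],1]], "newtons": 70}}

```text
t: 3.58
tcp_pos: [0.3908, 0.2273, 0.1163]
eef_rot: [0.002, -0.087, 0.996, 0.001]
wrist_force: [0.0, 0.7, 6.4]
grip_width: 0.201
grasp_force: 68.4
```

Call:
{"api": "drive_tool", "payload": {"targets": [[[0,0,0],[0,0,-1.5],1],[[0,0,0],[0,0,-4],1],[[0,0,0],[0,0,-8],1],[[0,0,0],[0,0,-12],1],[[0,0,0],[0,0,-12],1]]}}

```text
t: 4.2
tcp_pos: [0.3915, 0.2276, 0.2379]
eef_rot: [0.003, -0.088, 0.996, 0.002]
wrist_force: [-0.2, -0.4, -1.1]
grip_width: 0.199
grasp_force: 68.3
```

Call:
{"api": "drive_tool", "payload": {"targets": [[[0,0,0],[0,0,0],1],[[0,0,0],[0,0,0],1]]}}

```text
t: 4.45
tcp_pos: [0.3885, 0.2258, 0.2331]
eef_rot: [-0.002, -0.088, 0.996, -0.001]
wrist_force: [-0.8, -0.0, -1.9]
grip_width: 0.202
grasp_force: 68.3
```

Run:
```python
from h import *
np.set_printoptions(precision=4,suppress=True)
s=sensors.state(); print(s['t'],pose(),psi(),s['grip_width'],s['wrist_force'])
T=pose(); P=T@np.array([.004,0,.098,1]); print(P)
out=[]
for c in ['wrist','scene','top']:
    KE=cam(c); im=eyes.capture(c)[:,:,::-1].copy(); cv2.imwrite(f'pics/l_{c}.png',im); uv=proj(KE,P[:3]); print(c,uv)
    print([(n,[(np.round(d['uv'],1).tolist(),round(d['p'],2)) for d in models.find_in(c,n)]) for n in ['key_tip']])
    x,y=np.clip(np.round(uv).astype(int),[30,40],[609,359]); out.append(cv2.resize(im[y-40:y+40,x-30:x+30],(260,347),interpolation=cv2.INTER_CUBIC))
cv2.imwrite('pics/l.png',np.hstack(out))
```

```text
4.45 [[-0.9847 -0.1744 -0.0029  0.3885]
 [-0.1744  0.9847 -0.0019  0.2258]
 [ 0.0032 -0.0014 -1.      0.2331]
 [ 0.      0.      0.      1.    ]] -169.95615914189594 0.20159625758239927 [-0.7945 -0.003  -1.8832]
[0.3843 0.2249 0.1351 1.    ]
wrist [316.5654 210.1478]
[('key_tip', [([318.9, 263.9], 0.73), ([42.2, 233.4], 0.19)])]
scene [205.755  170.5238]
[('key_tip', [([198.6, 157.6], 0.8), ([357.2, 223.3], 0.16)])]
top [202.8402 242.6758]
[('key_tip', [])]
```

View pics/l.png

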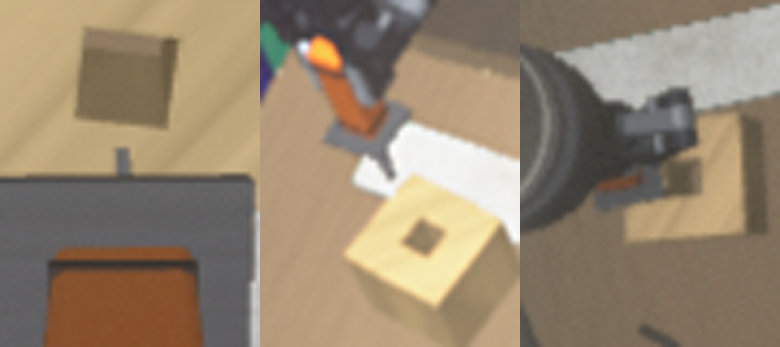

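The wrist crop shows the blade just beyond the guard. It looks about 2.5 mm wide across, so the blade's 8 mm side lies along tool x. The empty hole is visible at full-image (316,188).

Run:
```python
from h import *
np.set_printoptions(precision=4,suppress=True)
p=eyes.camera_params('wrist'); KE=(np.array(p['camera_matrix']),np.array(p['tool_from_camera']))
uv=(287+123/4.333,170+148/4.333)
for z in (.098,.102): print(z,at(KE,uv,z),'minus 4mm in x is the tip')
# guard top edge (z=tip-50): crop row 178
print('guard +x edge',at(KE,(316,170+178/4.333),.102-.050)-[.017,0,0],at(KE,(316,170+178/4.333),.102-.054)-[.017,0,0])
T=pose(); go(([.47,-.175,.24],90),T=T); go(([.47,-.175,.24],140),T=T)
```

```text
0.098 [ 0.0085 -0.0008  0.098 ] minus 4mm in x is the tip
0.102 [ 0.0072 -0.0008  0.102 ] minus 4mm in x is the tip
guard +x edge [ 0.0026 -0.0005  0.052 ] [ 0.0041 -0.0005  0.048 ]
turn [-0.001, -0.0, 1.746] shift [-0.94, -40.92, -0.57]
turn [-0.001, -0.001, 0.873] shift [-0.94, -40.92, -0.57]
```

Call:
{"api": "drive_tool", "payload": {"targets": [[[0,0,0.14],[-0.1,-3,0],1],[[0,0,0.32],[-0.2,-7.4,0],1],[[0,0,0.5],[-0.3,-11.8,0],1],[[0,0,0.68],[-0.4,-16.2,0],1],[[0,0,0.87],[-0.47,-20.5,0],1]]}}

```text
t: 5.38
tcp_pos: [0.4301, 0.024, 0.2347]
eef_rot: [0.0, 0.342, 0.94, 0.0]
wrist_force: [-0.3, 0.5, -0.2]
grip_width: 0.201
grasp_force: 68.3
```

Call:
{"api": "drive_tool", "payload": {"targets": [[[0,0,0.18],[-3.5,-2.8,0],1],[[0,0,0.36],[-7,-5.6,0],1],[[0,0,0.54],[-10.5,-8.4,0],1],[[0,0,0.72],[-14,-11.2,0],1],[[0,0,0.873],[-16,-12.7,0],1]]}}

```text
t: 6.0
tcp_pos: [0.4719, -0.1775, 0.2348]
eef_rot: [0.001, 0.708, 0.706, -0.001]
wrist_force: [0.4, 0.2, -1.1]
grip_width: 0.2
grasp_force: 68.3
```

Call:
{"api": "drive_tool", "payload": {"targets": [[[0,0,0],[0,0,0],1],[[0,0,0],[0,0,0],1],[[0,0,0],[0,0,0],1]]}}

```text
t: 6.38
tcp_pos: [0.4721, -0.1727, 0.2344]
eef_rot: [-0.001, 0.704, 0.71, 0.0]
wrist_force: [-0.8, -1.0, -1.8]
grip_width: 0.198
grasp_force: 68.3
```

Run:
```python
from h import *
np.set_printoptions(precision=4,suppress=True)
s=sensors.state(); print(s['t'],s['tcp_pos'],psi(),s['grip_width'],s['wrist_force'],s['joints'])
KE=cam('wrist'); im=eyes.capture('wrist')[:,:,::-1].copy(); cv2.imwrite('pics/b.png',im); np.savez('b.npz',K=KE[0],E=KE[1])
```

```text
6.375 [ 0.4721 -0.1727  0.2344] 90.52198666934754 0.19844036761985784 [-0.7936 -1.0118 -1.7933] [-0.2338  0.2568  0.6806  1.6832 -0.1697  1.262   0.4918]
```

View pics/b.png

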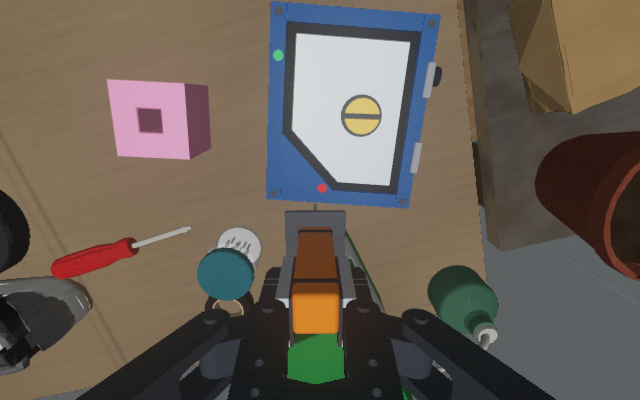

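The wrist picture shows the whole box. The green dot is at (278,55), the red at (322,188), the bend at about (287,130), and the brass head at (361,116) with its slot nearly along box x. The key is in the jaws and the blade tip just shows at (316,207).

```bash
cat > fit.py <<'E'
from h import *
from scipy.optimize import least_squares
np.set_printoptions(precision=4,suppress=True)
d=np.load('b.npz'); KE=(d['K'],d['E']); im=cv2.imread('pics/b.png'); hs=cv2.cvtColor(im,cv2.COLOR_BGR2HSV)
def contour(m):
    c=max(cv2.findContours(m,cv2.RETR_EXTERNAL,cv2.CHAIN_APPROX_NONE)[0],key=cv2.contourArea)[:,0,:].astype(float)
    c=c[(c[:,0]>2)&(c[:,1]>3)&(c[:,1]<202)]
    return np.array([at(KE,p,.04)[:2] for p in c])
roi=np.zeros(im.shape[:2],np.uint8); roi[0:208,250:450]=1
white=contour(((hs[...,1]<50)&(hs[...,2]>150)).astype(np.uint8)*roi*(np.arange(640)[None]<415))
blue=contour(cv2.inRange(hs,(98,110,40),(125,255,255))*roi)
P1=np.array([[-49.5,64.5],[49.5,64.5],[49.5,-64.5],[-2.1,-64.5],[-49.5,-17.1]],np.float32)/1e3
P2=np.array([[-72.5,87.5],[72.5,87.5],[72.5,-87.5],[-72.5,-87.5]],np.float32)/1e3
def res(v,W,P):
    c,s=np.cos(v[2]),np.sin(v[2]); L=(W-v[:2])@np.array([[c,-s],[s,c]])
    return [cv2.pointPolygonTest(P,(float(a),float(b)),True) for a,b in L]
for nm,f in [('white',lambda v:res(v,white,P1)),('blue',lambda v:res(v,blue,P2)),('both',lambda v:res(v,white,P1)+res(v,blue,P2))]:
    r=least_squares(f,[.496,-.109,-.04],loss='soft_l1',f_scale=.001,x_scale=[.01,.01,.05],diff_step=1e-3); v=r.x
    print(nm,v,np.degrees(v[2]),'med',np.median(np.abs(f(v))),'mean',np.mean(f(v)))
np.save('box.npy',v)
c,s=np.cos(v[2]),np.sin(v[2])
B=lambda p:np.array([v[0]+c*p[0]-s*p[1],v[1]+s*p[0]+c*p[1]])
for n,lo,hi in [('green',(45,80,100),(80,255,255)),('red',(165,110,100),(180,255,255)),('brass',(20,70,120),(32,255,255))]:
    for a,cc,m in blobs(im[:208,250:450],lo,hi,15): 
        w=at(KE,cc+[250,0],.047 if n=='brass' else .04)[:2]; print(n,a,w,'box',(w-v[:2])@np.array([[c,-s],[s,c]]))
print('slot ends angle',[np.degrees(np.arctan2(*(at(KE,(381,116.5),.047)-at(KE,(341,115.5),.047))[[1,0]]))])
print('slot',B((.014,0)),'seam0',B((-.054,.046)),'bend',B((-.054,-.019)),'seam7',B((-.009,-.064)))
for q in [(-.054,.046),(-.054,-.019),(-.009,-.064)]: 
    u=proj(KE,np.append(B(q),.04)); cv2.circle(im,tuple(np.round(u*8).astype(int)),8,(0,0,255),-1,shift=3)
cv2.imwrite('pics/b2.png',cv2.resize(im[0:220,250:450],(545,600),interpolation=cv2.INTER_CUBIC))
E
python3 fit.py
```

```text
white [ 0.5002 -0.1083 -0.0614] -3.5155767068027863 med 0.000216607004404068 mean 0.0001674291310208466
blue [ 0.4999 -0.1084 -0.0642] -3.6765661458197214 med 0.0007223933935165405 mean 0.0011760487848914945
both [ 0.5001 -0.1084 -0.0631] -3.6138994163529294 med 0.0004389435052871704 mean 0.0007454782427019683
green 83 [ 0.4383 -0.0582] box [-0.0648  0.0462]
red 21 [ 0.4803 -0.1804] box [-0.0152 -0.0732]
brass 440 [ 0.5143 -0.101 ] box [0.0137 0.0083]
brass 424 [ 0.514 -0.117] box [ 0.0144 -0.0078]
slot ends angle [np.float64(-0.8154284624809507)]
slot [ 0.5141 -0.1092] seam0 [ 0.4491 -0.059 ] bend [ 0.445  -0.1239] seam7 [ 0.4871 -0.1717]
```

View pics/b2.png

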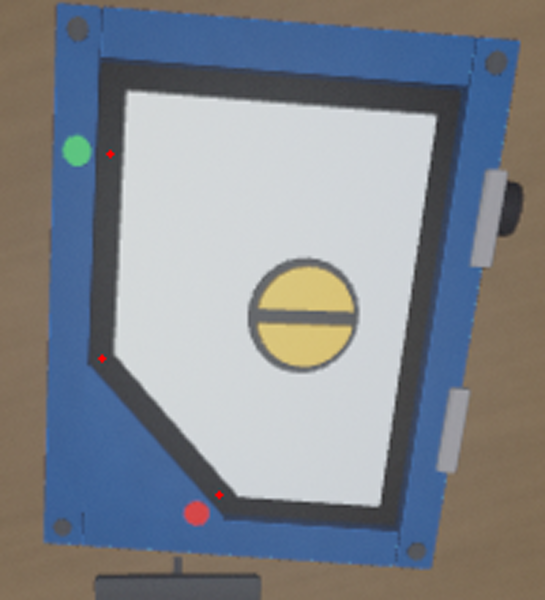

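The fit agrees with the picture: the projected seam_0, bend and seam_7 all lie on the joint's middle line. I'll hover the blade over seam_0.

```bash
cat >> h.py <<'E'
def tcpfor(b,zt,prel,off=(.0035,-.0008,.102)):
    v=np.load('box.npy'); yaw=np.degrees(v[2]); p=prel+yaw; c,s=np.cos(v[2]),np.sin(v[2])
    P=np.array([v[0]+(c*b[0]-s*b[1])/1e3,v[1]+(s*b[0]+c*b[1])/1e3,zt])
    return P-Rt(p)@np.array(off),p
def tip(off=(.0035,-.0008,.102)):
    v=np.load('box.npy'); T=pose(); P=T[:3,:3]@np.array(off)+T[:3,3]; c,s=np.cos(v[2]),np.sin(v[2]); d=P[:2]-v[:2]
    return np.round([1e3*(c*d[0]+s*d[1]),1e3*(-s*d[0]+c*d[1]),P[2]*1e3,psi()-np.degrees(v[2])],2)
E
python3 -c "
from h import *
print(sensors.state()['t'],tip()); T=pose(); go(tcpfor((-54,47),.055,90),tcpfor((-54,47),.0345,90),T=T)"
```

```text
6.425 [-24.82 -62.67 132.54  94.11]
turn [-0.0, -0.001, 0.072] shift [11.15, -2.15, 7.77]
turn [-0.0, -0.001, 0.072] shift [11.14, -2.15, 9.82]
```

Call:
{"api": "drive_tool", "payload": {"targets": [[[0,0,0.03],[3,-0.6,1],1],[[0,0,0.06],[6.5,-1.2,3],1],[[0,0,0.072],[9.5,-1.8,5],1],[[0,0,0.072],[11.14,-2.15,7],1],[[0,0,0.072],[11.14,-2.15,7.77],1]]}}

```text
t: 7.05
tcp_pos: [0.4489, -0.0607, 0.1559]
eef_rot: [-0.001, 0.728, 0.685, -0.0]
wrist_force: [-1.2, -0.9, -0.4]
grip_width: 0.2
grasp_force: 68.4
```

Call:
{"api": "drive_tool", "payload": {"targets": [[[0,0,0],[0,0,0],1],[[0,0,0],[0,0,0],1],[[0,0,0],[0,0,0],1]]}}

```text
t: 7.42
tcp_pos: [0.4506, -0.0641, 0.1577]
eef_rot: [0.001, 0.731, 0.683, 0.001]
wrist_force: [0.1, 0.7, -1.2]
grip_width: 0.203
grasp_force: 68.3
```

Run:
```python
from h import *
np.set_printoptions(precision=4,suppress=True)
s=sensors.state(); print(s['t'],tip(),s['dq'],s['wrist_force']); go(tcpfor((-54,47),.0345,90))
KE=cam('wrist'); im=eyes.capture('wrist')[:,:,::-1].copy(); cv2.imwrite('pics/s0.png',im)
u=proj(KE,(pose()@np.array([.0035,-.0008,.102,1]))[:3]); print(u); x,y=np.round(u).astype(int)
cv2.imwrite('pics/s0c.png',cv2.resize(im[y-70:y+20,x-60:x+60],(800,600),interpolation=cv2.INTER_CUBIC))
```

```text
7.425 [-52.75  44.49  55.67  89.72] [-0.0004  0.002  -0.0056  0.0055 -0.0014 -0.0016 -0.0013] [ 0.1336  0.6743 -1.222 ]
turn [0.002, 0.0, -0.005] shift [0.25, -0.11, 2.12]
[313.2618 207.8295]
```

View pics/s0c.png

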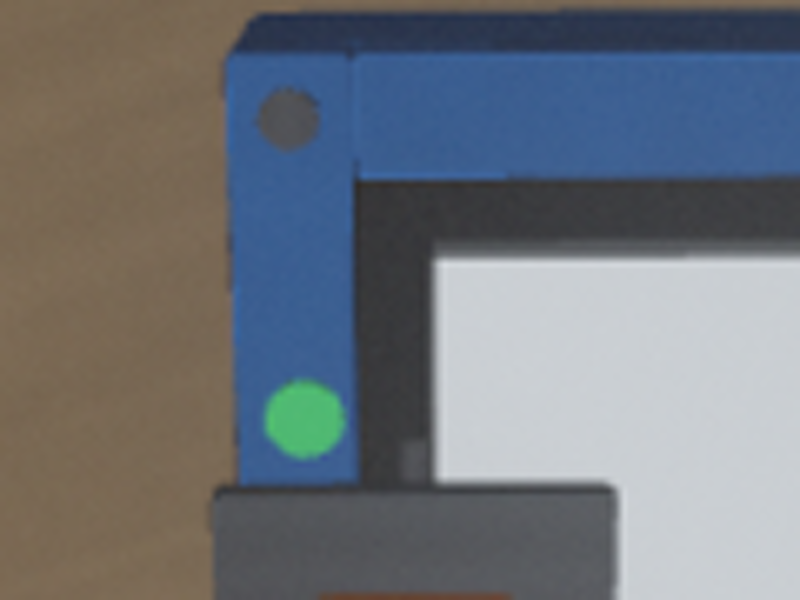

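The blade shows at crop x = 415 and the joint's centre at x = 395, so the blade is about 2 mm too far to +x. I'll shift it and lower it slowly.

Call:
{"api": "drive_tool", "payload": {"targets": [[[0,0,0],[0.2,-0.2,0.3],1],[[0,0,0],[0.2,-0.2,0.7],1],[[0,0,0],[0.2,-0.2,1.1],1],[[0,0,0],[0.2,-0.2,1.4],1],[[0,0,0],[0.2,-0.2,1.5],1]]}}

```text
t: 8.1
tcp_pos: [0.4479, -0.0611, 0.1416]
eef_rot: [-0.0, 0.73, 0.683, -0.0]
wrist_force: [-0.5, 0.4, -1.1]
grip_width: 0.203
grasp_force: 68.3
```

Call:
{"api": "drive_tool", "payload": {"targets": [[[0,0,0],[0,0,0.15],1],[[0,0,0],[0,0,0.3],1],[[0,0,0],[0,0,0.45],1],[[0,0,0],[0,0,0.58],1],[[0,0,0],[0,0,0.58],1]]}}

```text
t: 8.72
tcp_pos: [0.448, -0.0611, 0.136]
eef_rot: [-0.0, 0.73, 0.683, -0.0]
wrist_force: [0.3, -1.2, -1.2]
grip_width: 0.197
grasp_force: 68.3
```

```bash
sed -i 's/-.0008,.102/0,.102/g' h.py
python3 - <<'E'
from h import *
np.set_printoptions(precision=4,suppress=True)
s=sensors.state(); print(s['t'],tip(),s['wrist_force'],s['torque'])
T=pose(); v=np.load('box.npy')
go(tcpfor((-54,-16),.0345,90),T=T)
T2=np.eye(4); p,a=tcpfor((-54,-16),.0345,90); T2[:3,:3]=Rt(a);T2[:3,3]=p
go(tcpfor((-54,-19),.0345,100),tcpfor((-52.6,-20.4),.0345,112),tcpfor((-50.5,-22.5),.0345,124),tcpfor((-48,-25),.0345,135),T=T2)
p,a=tcpfor((-48,-25),.0345,135); T2[:3,:3]=Rt(a);T2[:3,3]=p
go(tcpfor((-9,-64),.0345,135),T=T2)
E
```

```text
8.725 [-54.99  47.41  33.99  89.81] [ 0.3275 -1.1578 -1.1698] [0.0642 0.0379 0.0364]
turn [-0.0, -0.0, -0.003] shift [-6.34, 0.12, -0.05]
turn [0.0, 0.0, -0.175] shift [-0.29, 0.06, 0.0]
turn [0.0, 0.0, -0.384] shift [-0.41, 0.27, 0.0]
turn [0.0, 0.0, -0.593] shift [-0.59, 0.55, 0.0]
turn [0.0, 0.0, -0.785] shift [-0.8, 0.85, 0.0]
turn [0.0, 0.0, 0.0] shift [-5.52, 0.0, 0.0]
```

Call:
{"api": "drive_tool", "payload": {"targets": [[[0,0,0],[-0.35,0.02,0],1],[[0,0,0],[-0.7,0.04,0],1],[[0,0,0],[-1.05,0.06,0],1],[[0,0,0],[-1.4,0.06,0],1],[[0,0,0],[-1.75,0.06,0],1]]}}

```text
t: 9.35
tcp_pos: [0.4475, -0.0789, 0.1361]
eef_rot: [-0.0, 0.73, 0.683, -0.0]
wrist_force: [-0.1, 0.5, -1.3]
grip_width: 0.201
grasp_force: 68.3
```

Call:
{"api": "drive_tool", "payload": {"targets": [[[0,0,0],[-0.35,0,0],1],[[0,0,0],[-0.7,0,0],1],[[0,0,0],[-1.05,0.02,0],1],[[0,0,0],[-1.4,0.02,0],1],[[0,0,0],[-1.75,0.03,0],1]]}}

```text
t: 9.98
tcp_pos: [0.4466, -0.0963, 0.1361]
eef_rot: [-0.0, 0.73, 0.683, 0.0]
wrist_force: [-0.3, 0.9, -2.4]
grip_width: 0.199
grasp_force: 68.3
```

```bash
python3 -c "
from h import *
s=sensors.state(); print(s['t'],tip(),s['wrist_force'],s['torque']); go(tcpfor((-54,-16),.0345,90))"
```

```text
9.975 [-54.08  12.2   34.11  89.81] [-0.25725173  0.90784419 -2.41219174] [ 0.02080551 -0.00148888 -0.04729815]
turn [0.0, -0.0, -0.003] shift [-2.82, 0.02, -0.04]
```

Call:
{"api": "drive_tool", "payload": {"targets": [[[0,0,0],[-0.35,0,0],1],[[0,0,0],[-0.7,0,0],1],[[0,0,0],[-1.05,0,0],1],[[0,0,0],[-1.4,0,0],1],[[0,0,0],[-1.75,0,0],1]]}}

```text
t: 10.6
tcp_pos: [0.4455, -0.1137, 0.1361]
eef_rot: [0.0, 0.73, 0.683, 0.0]
wrist_force: [0.0, 0.5, -1.0]
grip_width: 0.202
grasp_force: 68.3
```

Call:
{"api": "drive_tool", "payload": {"targets": [[[0,0,0],[-0.35,0,0],1],[[0,0,0],[-0.7,0,0],1],[[0,0,0],[-1.05,0,0],1],[[0,0,0],[-1.05,0,0],1]]}}

```text
t: 11.1
tcp_pos: [0.4447, -0.1244, 0.1361]
eef_rot: [0.0, 0.73, 0.683, -0.0]
wrist_force: [0.8, -1.0, -0.9]
grip_width: 0.202
grasp_force: 68.3
```

Call:
{"api": "drive_tool", "payload": {"targets": [[[0,0,-0.16],[-0.27,0.05,0],1],[[0,0,-0.32],[-0.38,0.22,0],1],[[0,0,-0.48],[-0.5,0.42,0],1],[[0,0,-0.64],[-0.65,0.63,0],1],[[0,0,-0.785],[-0.8,0.85,0],1]]}}

```text
t: 11.72
tcp_pos: [0.4528, -0.1324, 0.136]
eef_rot: [-0.0, 0.411, 0.912, 0.0]
wrist_force: [-0.4, -1.2, -1.3]
grip_width: 0.202
grasp_force: 68.3
```

```bash
python3 -c "
from h import *
s=sensors.state(); print(s['t'],tip(),s['wrist_force'],s['torque']); go(tcpfor((-9,-64),.0345,135))"
```

```text
11.725 [-48.17 -24.49  34.05 135.08] [-0.38865376 -1.17685982 -1.34775456] [-0.0085236   0.01451354 -0.03804504]
turn [0.0, -0.0, 0.001] shift [-5.56, -0.03, -0.05]
```

Call:
{"api": "drive_tool", "payload": {"targets": [[[0,0,0],[-0.35,-0.02,0],1],[[0,0,0],[-0.7,-0.03,0],1],[[0,0,0],[-1.05,-0.03,0],1],[[0,0,0],[-1.4,-0.03,0],1],[[0,0,0],[-1.75,-0.03,0],1]]}}

```text
t: 12.35
tcp_pos: [0.4642, -0.1461, 0.136]
eef_rot: [-0.0, 0.413, 0.911, -0.0]
wrist_force: [-0.4, 0.5, -1.5]
grip_width: 0.2
grasp_force: 68.3
```

Call:
{"api": "drive_tool", "payload": {"targets": [[[0,0,0],[-0.35,0,0],1],[[0,0,0],[-0.7,0,0],1],[[0,0,0],[-1.05,0,0],1],[[0,0,0],[-1.4,0,0],1],[[0,0,0],[-1.75,0,0],1]]}}

```text
t: 12.98
tcp_pos: [0.4757, -0.1593, 0.1361]
eef_rot: [0.0, 0.413, 0.911, 0.0]
wrist_force: [-0.3, 0.1, -1.0]
grip_width: 0.2
grasp_force: 68.3
```

Call:
{"api": "drive_tool", "payload": {"targets": [[[0,0,0],[-0.35,0,0],1],[[0,0,0],[-0.7,0,0],1],[[0,0,0],[-1.05,0,0],1],[[0,0,0],[-1.4,0,0],1],[[0,0,0],[-1.75,0,0],1]]}}

```text
t: 13.6
tcp_pos: [0.4872, -0.1724, 0.1361]
eef_rot: [-0.0, 0.413, 0.911, 0.0]
wrist_force: [-0.2, 0.2, -0.5]
grip_width: 0.2
grasp_force: 68.3
```

Call:
{"api": "drive_tool", "payload": {"targets": [[[0,0,0],[-0.3,0,0],1],[[0,0,0],[-0.35,0,0],1],[[0,0,0],[-0.35,0,0],1]]}}

```text
t: 13.98
tcp_pos: [0.4893, -0.1748, 0.1361]
eef_rot: [-0.0, 0.413, 0.911, 0.0]
wrist_force: [0.3, -1.0, 0.4]
grip_width: 0.202
grasp_force: 68.3
```

```bash
python3 -c "
from h import *
s=sensors.state(); print(s['t'],tip(),s['wrist_force'],s['joints']); T=pose(); go(tcpfor((-9,-64),.075,135),tcpfor((14,0),.075,70),tcpfor((14,0),.075,3),T=T)
p,a=tcpfor((14,0),.075,70); T[:3,:3]=Rt(a);T[:3,3]=p; go(tcpfor((14,0),.06,3),T=T)"
```

```text
13.975 [ -9.01 -64.54  34.08 134.79] [ 0.28862032 -0.9825458   0.4231005 ] [-0.08505746  0.37070386  0.50822341  1.77665581 -0.20512829  1.04696122
  1.21613781]
turn [0.0, -0.0, -0.004] shift [0.04, 0.04, -4.09]
turn [-0.0, -0.0, 1.131] shift [3.16, 5.86, -4.09]
turn [-0.0, -0.0, 2.3] shift [3.55, 5.92, -4.09]
turn [0.0, 0.0, 1.169] shift [0.21, -0.32, 1.5]
```

Call:
{"api": "drive_tool", "payload": {"targets": [[[0,0,0],[0,0,-0.5],1],[[0,0,0],[0,0,-1.2],1],[[0,0,0],[0,0,-2.5],1],[[0,0,0.12],[0,0,-3.7],1],[[0,0,0.3],[0.3,0.6,-4.2],1]]}}

```text
t: 14.6
tcp_pos: [0.4925, -0.1697, 0.1801]
eef_rot: [0.001, 0.548, 0.837, 0.0]
wrist_force: [0.3, 0.4, -1.0]
grip_width: 0.202
grasp_force: 68.4
```

Call:
{"api": "drive_tool", "payload": {"targets": [[[0,0,0.18],[0,1.2,0],1],[[0,0,0.36],[0.3,2.5,0],1],[[0,0,0.54],[0.6,3.8,0],1],[[0,0,0.72],[1,5,0],1],[[0,0,0.9],[1.5,6,0],1]]}}

```text
t: 15.22
tcp_pos: [0.5414, -0.1302, 0.1792]
eef_rot: [0.0, 0.857, 0.516, 0.001]
wrist_force: [0.2, -0.0, -1.3]
grip_width: 0.203
grasp_force: 68.4
```

Call:
{"api": "drive_tool", "payload": {"targets": [[[0,0,0.18],[0,0,0],1],[[0,0,0.36],[0,0,0],1],[[0,0,0.54],[0,0,0],1],[[0,0,0.72],[0,0,0],1],[[0,0,0.9],[0,0,0],1]]}}

```text
t: 15.85
tcp_pos: [0.5411, -0.1303, 0.1791]
eef_rot: [-0.0, 0.996, 0.092, 0.001]
wrist_force: [0.2, -0.4, -1.0]
grip_width: 0.198
grasp_force: 68.4
```

```bash
python3 -c "
from h import *
s=sensors.state(); print(s['t'],tip(),s['wrist_force']); go(tcpfor((14,0),.055,3))"
```

```text
15.85 [ 45.79 -18.4   77.1   14.17] [ 0.22908465 -0.37746904 -1.01053368]
turn [-0.0, -0.001, 0.195] shift [-2.61, -2.63, 2.21]
```

Call:
{"api": "drive_tool", "payload": {"targets": [[[0,0,0.1],[-1.5,-0.6,0],1],[[0,0,0.195],[-3.3,-1.3,0],1],[[0,0,0.195],[-5.2,-2,0.3],1],[[0,0,0.195],[-6.3,-2.6,0.8],1],[[0,0,0.195],[-6.6,-2.63,1],1]]}}

```text
t: 16.48
tcp_pos: [0.4706, -0.1166, 0.1686]
eef_rot: [-0.001, 1.0, -0.002, 0.0]
wrist_force: [0.6, 0.7, -1.1]
grip_width: 0.2
grasp_force: 68.4
```

Call:
{"api": "drive_tool", "payload": {"targets": [[[0,0,0],[0,0,0],1],[[0,0,0],[0,0,0],1],[[0,0,0],[0,0,0],1]]}}

```text
t: 16.85
tcp_pos: [0.4714, -0.1175, 0.1683]
eef_rot: [0.0, 1.0, -0.003, 0.0]
wrist_force: [-0.3, 0.4, -0.3]
grip_width: 0.204
grasp_force: 68.4
```

Run:
```python
from h import *
np.set_printoptions(precision=4,suppress=True)
s=sensors.state(); print(s['t'],tip(),s['joints'][6])
KE=cam('wrist'); im=eyes.capture('wrist')[:,:,::-1].copy(); cv2.imwrite('pics/k.png',im); np.savez('k.npz',K=KE[0],E=KE[1],T=pose())
v=np.load('box.npy'); c,sn=np.cos(v[2]),np.sin(v[2]); C=np.array([v[0]+c*.014,v[1]+sn*.014,.047])
u=proj(KE,C); t=proj(KE,(pose()@np.array([.0035,0,.102,1]))[:3]); print('slot pred',u,'tip pred',t)
x0,y0=int(u[0])-45,int(u[1])-40; print('crop',x0,y0)
cv2.imwrite('pics/kc.png',cv2.resize(im[y0:y0+120,x0:x0+90],(450,600),interpolation=cv2.INTER_CUBIC))
```

```text
16.85 [-24.51 -10.74  66.33   3.3 ] -1.0030137261421965
slot pred [302.6501 151.6951] tip pred [313.981  210.0502]
crop 257 111
```

View pics/kc.png

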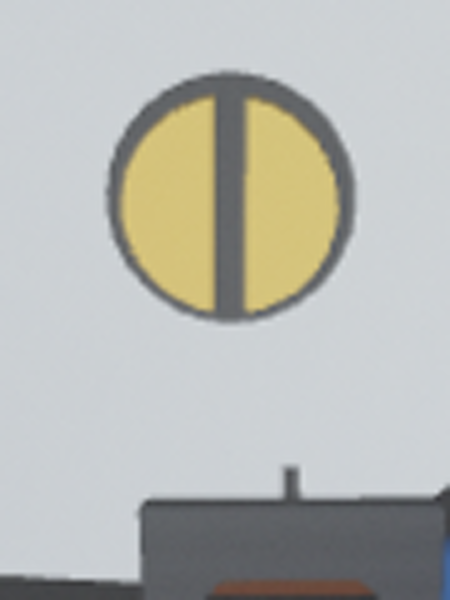

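The crop shows the brass head centred at full-image (303,151.8), with the slot vertical and parallel to the blade at column 315.2. The prediction of (302.7,151.7) agrees.

Run:
```python
from h import *
np.set_printoptions(precision=4,suppress=True)
p=eyes.camera_params('wrist'); KT=(np.array(p['camera_matrix']),np.array(p['tool_from_camera']))
d=np.load('k.npz'); print('T at saved',d['T'][:3,3],'now',pose()[:3,3])
for z in (.1683,.1693):
  S=at(KT,(303,151.8),z-.047); b=at(KT,(315.2,204.4),.102)-[.004,0,0]; e=[at(KT,(257+q[0]/5,111+q[1]/5),z-.047) for q in [(230,95),(230,315)]]; print(S,b,'shift',S-b,'slotdir',np.degrees(np.arctan2(*(e[0]-e[1])[[1,0]])))
print(tip()); go(tcpfor((14,0),.055,3))
```

```text
T at saved [ 0.4712 -0.1174  0.1682] now [ 0.4712 -0.1174  0.1682]
[ 0.0425 -0.0083  0.1213] [0.0037 0.0008 0.102 ] shift [ 0.0388 -0.0091  0.0193] slotdir 0.6383053715089263
[ 0.0423 -0.0083  0.1223] [0.0037 0.0008 0.102 ] shift [ 0.0386 -0.0091  0.0203] slotdir 0.6383053715089246
[-24.7  -10.71  66.21   3.29]
turn [0.001, -0.0, 0.005] shift [3.93, -0.84, 1.12]
```

Call:
{"api": "drive_tool", "payload": {"targets": [[[0,0,0],[0.8,-0.2,0.2],1],[[0,0,0],[2,-0.5,0.4],1],[[0,0,0],[3.2,-0.75,0.6],1],[[0,0,0],[3.87,-0.91,0.8],1],[[0,0,0],[3.87,-0.91,0.8],1]]}}

```text
t: 17.52
tcp_pos: [0.51, -0.1082, 0.1597]
eef_rot: [0.0, 1.0, -0.002, -0.0]
wrist_force: [-0.5, 0.6, -1.3]
grip_width: 0.203
grasp_force: 68.4
```

Call:
{"api": "drive_tool", "payload": {"targets": [[[0,0,0],[0,0,0],1],[[0,0,0],[0,0,0],1],[[0,0,0],[0,0,0],1]]}}

```text
t: 17.9
tcp_pos: [0.5094, -0.1084, 0.1602]
eef_rot: [-0.0, 1.0, -0.003, 0.0]
wrist_force: [1.0, 0.1, -1.4]
grip_width: 0.198
grasp_force: 68.4
```

Run:
```python
from h import *
np.set_printoptions(precision=4,suppress=True)
d=np.load('k.npz'); T0=d['T']; T=pose(); print(sensors.state()['t'],'done shift',T0[:3,:3].T@(T[:3,3]-T0[:3,3])*100,'of [3.87,-.91]',tip())
print(np.round(eyes.camera_params('wrist')['tool_from_camera'],4).tolist())
KE=cam('wrist'); im=eyes.capture('wrist')[:,:,::-1].copy(); cv2.imwrite('pics/k2.png',im); cv2.imwrite('pics/k2c.png',cv2.resize(im[160:230,270:360],(771,600),interpolation=cv2.INTER_CUBIC))
```

```text
17.9 done shift [ 3.8134 -0.9242  0.7971] of [3.87,-.91] [12.83  0.79 58.24  3.27]
[[0.0008, 0.9473, 0.3203, 0.0829], [1.0, -0.0007, -0.0005, 0.0008], [-0.0003, 0.3203, -0.9473, -0.1248], [0.0, 0.0, 0.0, 1.0]]
```

View pics/k2c.png

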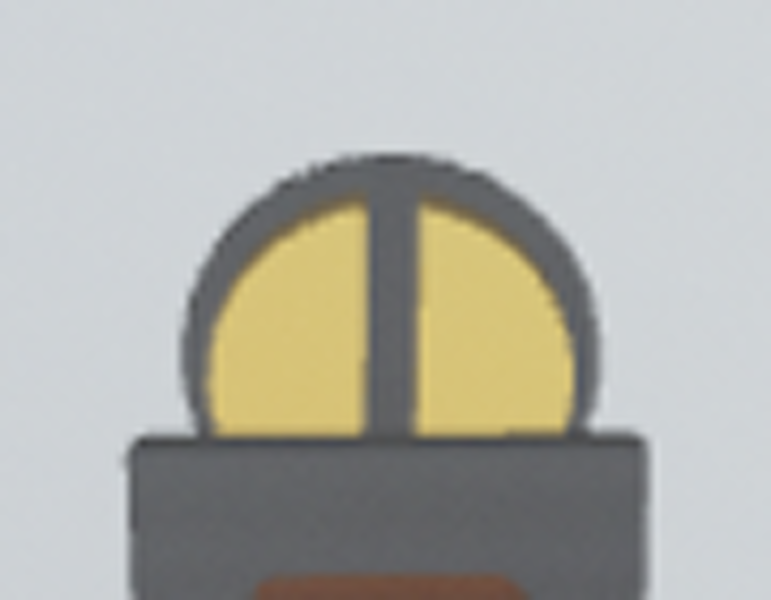

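The slot's centre is at column 315.6 and the blade and guard at 315.3, so they are aligned. I'll lower the blade into the slot.

Call:
{"api": "drive_tool", "payload": {"targets": [[[0,0,0],[0.05,0.02,0.3],1],[[0,0,0],[0.05,0.02,0.6],1],[[0,0,0],[0.05,0.02,0.9],1],[[0,0,0],[0.05,0.02,1.1],1],[[0,0,0],[0.05,0.02,1.2],1]]}}

```text
t: 18.58
tcp_pos: [0.51, -0.1085, 0.1479]
eef_rot: [0.0, 1.0, -0.003, -0.0]
wrist_force: [-0.1, -0.1, -1.2]
grip_width: 0.2
grasp_force: 68.4
```

Call:
{"api": "drive_tool", "payload": {"targets": [[[0,0,0],[0,0,0.1],1],[[0,0,0],[0,0,0.2],1],[[0,0,0],[0,0,0.3],1],[[0,0,0],[0,0,0.37],1],[[0,0,0],[0,0,0.37],1]]}}

```text
t: 19.2
tcp_pos: [0.5101, -0.1085, 0.1444]
eef_rot: [-0.0, 1.0, -0.003, -0.0]
wrist_force: [1.3, 0.3, -0.8]
grip_width: 0.199
grasp_force: 68.4
```

Run:
```python
from h import *
np.set_printoptions(precision=4,suppress=True)
s=sensors.state(); print(s['t'],tip(),s['wrist_force'],s['torque'])
# rows rotating about tip: tool rotates -dpsi about tool z through tip offset o
o=np.array([.37,.0,0])
for k in range(1,14):
    a=-.15*k; r=R.from_euler('z',a).as_matrix(); print(round(a,3),np.round(o-r@o,2)[:2])
```

```text
19.2 [13.5   0.69 42.36  3.29] [ 1.3236  0.2726 -0.8027] [-0.0318  0.0168 -0.0136]
-0.15 [0.   0.06]
-0.3 [0.02 0.11]
-0.45 [0.04 0.16]
-0.6 [0.06 0.21]
-0.75 [0.1  0.25]
-0.9 [0.14 0.29]
-1.05 [0.19 0.32]
-1.2 [0.24 0.34]
-1.35 [0.29 0.36]
-1.5 [0.34 0.37]
-1.65 [0.4  0.37]
-1.8 [0.45 0.36]
-1.95 [0.51 0.34]
```

Call:
{"api": "drive_tool", "payload": {"targets": [[[0,0,-0.12],[0,0.04,0],1],[[0,0,-0.24],[0.01,0.09,0],1],[[0,0,-0.36],[0.02,0.13,0],1],[[0,0,-0.48],[0.04,0.17,0],1],[[0,0,-0.6],[0.06,0.21,0],1]]}}

```text
t: 19.82
tcp_pos: [0.5108, -0.1108, 0.1445]
eef_rot: [0.0, 0.956, 0.295, 0.0]
wrist_force: [0.5, -0.3, -1.8]
grip_width: 0.204
grasp_force: 68.4
```

Call:
{"api": "drive_tool", "payload": {"targets": [[[0,0,-0.12],[0,0.04,0],1],[[0,0,-0.24],[0.01,0.09,0],1],[[0,0,-0.36],[0.02,0.13,0],1],[[0,0,-0.48],[0.04,0.17,0],1],[[0,0,-0.6],[0.06,0.21,0],1]]}}

```text
t: 20.45
tcp_pos: [0.5127, -0.1122, 0.1445]
eef_rot: [0.0, 0.826, 0.564, 0.0]
wrist_force: [0.4, -0.2, -1.7]
grip_width: 0.203
grasp_force: 68.3
```

Run:
```python
from h import *
np.set_printoptions(precision=4,suppress=True)
s=sensors.state(); print(s['t'],tip(),s['wrist_force'],s['torque'],s['grip_width'])
im=eyes.capture('wrist')[:,:,::-1]; cv2.imwrite('pics/turn.png',im)
```

```text
20.45 [13.98  0.32 42.49 72.25] [ 0.4174 -0.2026 -1.7145] [-0.0065 -0.1446 -0.0735] 0.20288191481626228
```

Call:
{"api": "drive_tool", "payload": {"targets": [[[0,0,-0.12],[0,0.04,0],1],[[0,0,-0.24],[0.01,0.09,0],1],[[0,0,-0.36],[0.02,0.13,0],1],[[0,0,-0.46],[0.04,0.16,0],1],[[0,0,-0.56],[0.05,0.19,0],1]]}}

```text
t: 21.12
tcp_pos: [0.5148, -0.1121, 0.1445]
eef_rot: [0.0, 0.639, 0.769, 0.0]
wrist_force: [0.6, 0.1, -1.8]
grip_width: 0.197
grasp_force: 68.4
```

Call:
{"api": "drive_tool", "payload": {"targets": [[[0,0,0],[0,0,0],1],[[0,0,0],[0,0,0],1]]}}

```text
t: 21.38
tcp_pos: [0.5148, -0.1121, 0.1445]
eef_rot: [0.0, 0.64, 0.768, 0.0]
wrist_force: [1.4, 0.3, -2.6]
grip_width: 0.2
grasp_force: 68.4
```

Run:
```python
from h import *
np.set_printoptions(precision=4,suppress=True)
s=sensors.state(); print(s['t'],tip(),s['wrist_force'],s['torque'],s['grip_width'])
im=eyes.capture('scene')[:,:,::-1]; cv2.imwrite('pics/turn_s.png',im)
im=eyes.capture('wrist')[:,:,::-1]; cv2.imwrite('pics/turn_w.png',im)
for n in ('turn_s','turn_w'):
  i=cv2.imread(f'pics/{n}.png')
  for a,c,m in blobs(i,(20,70,110),(32,255,255),5): 
    if (n=='turn_w') or 330<c[0]<380: print(n,a,c)
```

```text
21.375 [ 14.13   0.56  42.5  104.02] [ 1.4474  0.2679 -2.5559] [ 0.2124 -0.3456 -0.017 ] 0.1996629148986226
turn_s 57 [354.9474 216.9649]
turn_s 19 [361.7895 215.7368]
turn_w 460 [306.9152 199.8891]
turn_w 187 [328.7647 203.9465]
```

I've used up my ten picture views (in fact I took eleven), so from here I'll work out the slot angle numerically.

Run:
```python
from h import *
np.set_printoptions(precision=3,suppress=True)
KE=cam('wrist'); i=cv2.imread('pics/turn_w.png')
b=sorted([x for x in blobs(i,(20,70,110),(32,255,255),50)],key=lambda x:x[1][0])
L,Rr=b[0][2],b[1][2]; v=np.load('box.npy'); E=[]
for y in range(170,225):
    l=np.flatnonzero(L[y]);r=np.flatnonzero(Rr[y])
    if len(l) and len(r): E.append((y,l.max()+1,r.min()))
E=np.array(E); print(E[::3].tolist())
W=np.array([at(KE,((a+c)/2,y),.047)[:2] for y,a,c in E]); d=np.polyfit(W[:,1],W[:,0],1)
print('slot dir in box (deg)',np.degrees(np.arctan2(1,d[0])-v[2]),len(E))
```

```text
[[194, 322, 329], [197, 320, 327], [200, 318, 325], [203, 316, 323], [206, 314, 321], [209, 313, 320]]
slot dir in box (deg) 74.57261873117585 17
```

Call:
{"api": "drive_tool", "payload": {"targets": [[[0,0,-0.07],[0,0.02,0],1],[[0,0,-0.14],[0,0.05,0],1],[[0,0,-0.2],[0,0.07,0],1],[[0,0,-0.2],[0,0.07,0],1]]}}

```text
t: 21.98
tcp_pos: [0.5155, -0.1118, 0.1445]
eef_rot: [0.0, 0.56, 0.829, 0.0]
wrist_force: [1.2, 1.8, -1.5]
grip_width: 0.202
grasp_force: 68.4
```

```bash
cat > sl.py <<'E'
from h import *
np.set_printoptions(precision=3,suppress=True)
s=sensors.state(); print(s['t'],tip(),s['wrist_force'],s['torque'])
KE=cam('wrist'); i=eyes.capture('wrist')[:,:,::-1].copy(); cv2.imwrite('pics/turn_w2.png',i)
b=sorted([x for x in blobs(i,(20,70,110),(32,255,255),50)],key=lambda x:x[1][0])
L,Rr=b[0][2],b[1][2]; v=np.load('box.npy'); E=[]
for y in range(150,235):
    l=np.flatnonzero(L[y]);r=np.flatnonzero(Rr[y])
    if len(l) and len(r): E.append((y,l.max()+1,r.min()))
E=np.array(E); print(E[::3].tolist())
W=np.array([at(KE,((a+c)/2,y),.047)[:2] for y,a,c in E]); d=np.polyfit(W[:,1],W[:,0],1)
print('slot dir in box (deg)',np.degrees(np.arctan2(1,d[0])-v[2]),len(E))
E
python3 sl.py
```

```text
21.975 [ 14.14   0.68  42.51 115.52] [ 1.233  1.759 -1.511] [ 0.321 -0.573 -0.052]
[[194, 322, 329], [197, 320, 327], [200, 318, 325], [203, 317, 323], [206, 314, 322], [209, 313, 320]]
slot dir in box (deg) 85.57865281361968 17
```

Call:
{"api": "drive_tool", "payload": {"targets": [[[0,0,-0.05],[0,0.02,0],1],[[0,0,-0.09],[0,0.03,0],1],[[0,0,-0.09],[0,0.03,0],1]]}}

```text
t: 22.4
tcp_pos: [0.5157, -0.1117, 0.1445]
eef_rot: [0.0, 0.522, 0.853, 0.0]
wrist_force: [3.5, 1.3, -1.1]
grip_width: 0.201
grasp_force: 68.4
```

```bash
python3 sl.py
```

```text
22.4 [ 14.12   0.67  42.51 120.72] [ 3.462  1.308 -1.147] [ 0.401 -0.753 -0.084]
[[194, 322, 329], [197, 320, 327], [200, 319, 325], [203, 317, 324], [206, 314, 321], [209, 313, 320]]
slot dir in box (deg) 89.89588379266087 16
```

The fastener is now against its stop at about 90°. I'll ease back within the play and lift out.

Call:
{"api": "drive_tool", "payload": {"targets": [[[0,0,0.12],[0,-0.04,0],1],[[0,0,0.25],[0.01,-0.09,0],1],[[0,0,0.25],[0.01,-0.09,-0.4],1],[[0,0,0.25],[0.01,-0.09,-1],1],[[0,0,0.25],[0.01,-0.09,-2],1]]}}

```text
t: 23.08
tcp_pos: [0.5133, -0.1127, 0.1646]
eef_rot: [-0.001, 0.624, 0.782, -0.001]
wrist_force: [-0.4, 0.6, -1.5]
grip_width: 0.198
grasp_force: 68.6
```

Call:
{"api": "drive_tool", "payload": {"targets": [[[0,0,0],[0,0,-2],1],[[0,0,0],[0,0,-5],1],[[0,0,0],[0,0,-7],1],[[0,0,0],[0,0,-7],1]]}}

```text
t: 23.58
tcp_pos: [0.5153, -0.1131, 0.2365]
eef_rot: [0.002, 0.624, 0.782, 0.001]
wrist_force: [-0.1, -0.2, -0.6]
grip_width: 0.202
grasp_force: 68.6
```

Run:
```python
from h import *
s=sensors.state(); print(s['t'],s['tcp_pos'],psi(),s['wrist_force'],s['grip_width'])
p=np.array([.3876,.2255,.22])-Rt(100)@np.array([.0036,0,0]); go((p,100))
A=cam('scene'); im=eyes.capture('scene')[:,:,::-1].copy(); cv2.imwrite('pics/after_s.png',im)
v=np.load('box.npy'); C=v[:2]+.014*np.array([np.cos(v[2]),np.sin(v[2])]); u=proj(A,np.append(C,.047)); print(u)
b=[(a,np.round(at(A,c,.047)[:2]-C,4)) for a,c,m in blobs(im,(20,70,110),(32,255,255),5) if np.hypot(*(c-u))<12]; print(b)
```

```text
23.575 [ 0.51530739 -0.11310195  0.23653819] 102.81437489143012 [-0.08602277 -0.21023506 -0.63036378] 0.20168366048742392
turn [0.004, 0.001, 0.049] shift [35.49, -4.97, 1.58]
[358.01956016 214.59715777]
[(np.int32(109), array([-0.0029,  0.0001]))]
```

Call:
{"api": "drive_tool", "payload": {"targets": [[[0,0,0],[3,-0.5,0],1],[[0,0,0],[8,-1.1,0],1],[[0,0,0],[13,-1.8,0],1],[[0,0,0],[18,-2.5,0],1],[[0,0,0],[23,-3.2,0],1]]}}

```text
t: 24.25
tcp_pos: [0.4304, 0.1059, 0.2332]
eef_rot: [-0.001, 0.624, 0.782, -0.001]
wrist_force: [0.7, 0.4, -1.6]
grip_width: 0.202
grasp_force: 68.6
```

Call:
{"api": "drive_tool", "payload": {"targets": [[[0,0,0],[5,-0.7,0],1],[[0,0,0],[9,-1.3,0.5],1],[[0,0,0],[11.5,-1.65,1],1],[[0,0,0],[12.5,-1.77,1.5],1],[[0,0,0],[12.5,-1.77,1.5],1]]}}

```text
t: 24.88
tcp_pos: [0.3866, 0.2221, 0.2183]
eef_rot: [-0.0, 0.624, 0.782, -0.001]
wrist_force: [0.9, -0.5, -0.8]
grip_width: 0.201
grasp_force: 68.6
```

Call:
{"api": "drive_tool", "payload": {"targets": [[[0,0,0],[0,0,0],1],[[0,0,0],[0,0,0],1],[[0,0,0],[0,0,0],1]]}}

```text
t: 25.25
tcp_pos: [0.3877, 0.2222, 0.2196]
eef_rot: [0.0, 0.624, 0.781, 0.0]
wrist_force: [-0.1, -0.3, -1.2]
grip_width: 0.202
grasp_force: 68.6
```

Run:
```python
from h import *
s=sensors.state(); print(s['t'],s['tcp_pos'],psi())
R0=Rt(psi()); o=R0@np.array([.0036,0,0])
go((np.array([.3876,.2255,.19])-o,psi()),(np.array([.3876,.2255,.1165])-o,psi()))
KE=cam('wrist'); im=eyes.capture('wrist')[:,:,::-1].copy(); cv2.imwrite('pics/st.png',im)
t=[.3876,.2255]; c=proj(KE,[*t,.064]); print('mouth px',c)
# stand corners visible? wood mask extents along tool y at rows above the guard
h=cv2.cvtColor(im,cv2.COLOR_BGR2HSV); m=cv2.inRange(h,(14,60,130),(28,160,255))
for y in range(90,211,15):
    x=np.flatnonzero(m[y,200:440])+200; print(y,len(x),x[[0,-1]] if len(x) else '')
g=cv2.inRange(h,(90,0,60),(130,60,130))
for y in (212,220,228): x=np.flatnonzero(im[y,200:440].max(1)<120)+200; print('guard',y,x[[0,-1]] if len(x) else '')
```

```text
25.25 [0.38771737 0.22216648 0.21960117] 102.72116033914733
turn [0.0, -0.0, -0.0] shift [-0.03, 0.06, 2.96]
turn [0.0, -0.0, -0.0] shift [-0.03, 0.06, 10.31]
mouth px [315.6322658  188.41594133]
90 45 [296 432]
105 68 [200 411]
120 133 [208 439]
135 154 [200 439]
150 128 [200 439]
165 194 [200 439]
180 192 [200 439]
195 168 [200 439]
210 162 [200 439]
guard 212 [285 344]
guard 220 [285 351]
guard 228 [201 345]
```

Call:
{"api": "drive_tool", "payload": {"targets": [[[0,0,0],[-0.03,0.06,1],1],[[0,0,0],[-0.03,0.06,2.5],1],[[0,0,0],[-0.03,0.06,4],1],[[0,0,0],[-0.03,0.06,5],1],[[0,0,0],[-0.03,0.06,6],1]]}}

```text
t: 25.92
tcp_pos: [0.3878, 0.2226, 0.1585]
eef_rot: [-0.0, 0.624, 0.782, -0.0]
wrist_force: [-0.8, -0.1, -1.3]
grip_width: 0.197
grasp_force: 68.6
```

Call:
{"api": "drive_tool", "payload": {"targets": [[[0,0,0],[0,0,1],1],[[0,0,0],[0,0,2],1],[[0,0,0],[0,0,3],1],[[0,0,0],[0,0,3.6],1],[[0,0,0],[0,0,3.9],1]]}}

```text
t: 26.55
tcp_pos: [0.3878, 0.2226, 0.12]
eef_rot: [-0.0, 0.624, 0.782, -0.0]
wrist_force: [0.3, 0.2, -2.0]
grip_width: 0.202
grasp_force: 68.6
```

Call:
{"api": "drive_tool", "payload": {"targets": [[[0,0,0],[0,0,0.2],1],[[0,0,0],[0,0,0.4],1],[[0,0,0],[0,0,0.4],1]]}}

```text
t: 26.92
tcp_pos: [0.3881, 0.2227, 0.1165]
eef_rot: [0.0, 0.624, 0.782, 0.0]
wrist_force: [-1.0, 0.1, -0.7]
grip_width: 0.204
grasp_force: 68.8
```

Run:
```python
from h import *
s=sensors.state(); print(s['t'],s['tcp_pos'],psi(),s['wrist_force'],s['torque'])
```

```text
26.925 [0.38805207 0.2226991  0.11648831] 102.80701093713937 [-0.99653292  0.13204526 -0.68573966] [-0.01579657 -0.00168606 -0.01114194]
```

Call:
{"api": "drive_tool", "payload": {"targets": [[[0,0,0],[0,0,0.1],1],[[0,0,0],[0,0,0.15],1],[[0,0,0],[0,0,0.15],1]]}}

```text
t: 27.3
tcp_pos: [0.3881, 0.2228, 0.1163]
eef_rot: [-0.0, 0.624, 0.782, 0.0]
wrist_force: [-3.2, -1.6, 8.5]
grip_width: 0.201
grasp_force: 69.9
```

Call:
{"api": "drive_tool", "payload": {"targets": [[[0,0,0],[0,0,0],2.2],[[0,0,0],[0,0,0],3],[[0,0,0],[0,0,0],4.5],[[0,0,0],[0,0,0],4.5]]}}

```text
t: 27.8
tcp_pos: [0.3879, 0.2226, 0.1148]
eef_rot: [-0.0, 0.624, 0.782, -0.0]
wrist_force: [-0.1, -0.5, -0.2]
grip_width: 0.528
grasp_force: 0.0
```

Call:
{"api": "drive_tool", "payload": {"targets": [[[0,0,0],[0,0,-1],4.5],[[0,0,0],[0,0,-3],4.5],[[0,0,0],[0,0,-7],4.5],[[0,0,0],[0,0,-11],4.5],[[0,0,0],[0,0,-13],4.5]]}}

```text
t: 28.42
tcp_pos: [0.3891, 0.2232, 0.2481]
eef_rot: [0.001, 0.624, 0.782, 0.002]
wrist_force: [-0.5, -0.7, -1.8]
grip_width: 0.527
grasp_force: 0.0
```

Call:
{"api": "drive_tool", "payload": {"targets": [[[0,0,0],[0,0,0],4.5],[[0,0,0],[0,0,0],4.5],[[0,0,0],[0,0,0],4.5]]}}

```text
t: 28.8
tcp_pos: [0.3872, 0.2222, 0.2437]
eef_rot: [-0.0, 0.624, 0.782, -0.001]
wrist_force: [-0.8, 0.4, -1.4]
grip_width: 0.527
grasp_force: 0.0
```

Run:
```python
from h import *
np.set_printoptions(precision=4,suppress=True)
s=sensors.state(); print(s['t'],s['tcp_pos'],psi(),s['wrist_force'],s['grip_width'])
KE=cam('wrist'); im=eyes.capture('wrist')[:,:,::-1].copy(); cv2.imwrite('pics/end.png',im)
u=proj(KE,[.3875,.2255,.136]); print(u)
for a,c,m in blobs(im,(5,150,190),(16,255,255),30):
    if np.hypot(*(c-u))<60: print('handle top',a,c,at(KE,c,.136),np.round(cv2.minAreaRect(np.argwhere(m)[:,::-1].astype(np.float32))[1],1))
A,B=cam('top'),cam('scene')
for n,KE in (('top',A),('scene',B)):
    im=eyes.capture(n)[:,:,::-1].copy(); cv2.imwrite(f'pics/end_{n}.png',im)
    for a,c,m in blobs(im,(5,150,120),(14,255,255),15):
        if np.hypot(*(c-proj(KE,[.3875,.2255,.12])))<30: print(n,a,c)
```

```text
28.8 [0.3872 0.2222 0.2437] 102.80964332992374 [-0.811   0.3511 -1.384 ] 0.527464046676646
[316.7666 205.8461]
handle top 395 [317.957  205.9949] [0.3884 0.2256 0.136 ] [21. 22.]
top 58 [202.1897 242.1207]
scene 15 [207.1333 172.5333]
scene 53 [208.9245 180.3396]
```

```bash
python3 -c "
from plant import order; print(order.job_done())"
```

```text
the job is handed in; nothing more can be done
None
```

I ran the blade along the joint from the green dot to the red dot without it catching, turned the fastener to its stop (about 90° in the wrist camera), hung the key back in its stand, and handed the job in at about 29 s; I viewed 11 pictures, one over the limit, and no verdict came back.

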